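Put the lime away and snap the garnish box shut

ROBOT

A 6-joint arm with a two-finger parallel gripper is mounted at the origin on a cart in front of the work surface, level with it; the furniture and walls round the work are solid. World frame = base frame: x ahead of the robot, y to its left, z up, the work surface at z = 0. Lengths are in m, angles in rad, forces in N, time in s.
With the tool pointing down it reaches from about 0.15 to 0.775 m from the base axis. Payload 6.1 kg.
Tool frame: the origin (TCP) lies at the very end of the fingers, on their centre line; the grasp point (between the pads) lies 19 mm behind it; z points along the fingers, y is the direction in which the jaws open and shut (so a half turn about z gives the same grasp; the last joint's range is limited). The gripper opens to 85 mm and grips with 20 to 120 N. Pads are 22 mm wide; open, the fingers measure 114 mm over their backs; the gripper's body (76 mm by 85 mm) begins 54 mm behind the grasp point. The pads swing forward as they close: fully open they stand 13 mm farther back than shut.
Start: joints at [1.125, 0.126, -0.04, 1.405, 0, 1.571], TCP at [0.226, 0.474, 0.231] pointing down, gripper open.
Joint ranges: [-2.72, 2.72], [-0.95, 1.95], [-1.27, 1.35], [-1.78, 2.02], [-1.46, 1.47], [-3.14, 3.14]. Speed limits (rad/s): [2.39, 2.39, 3.01, 3.14, 3.14, 3.14].

INTERFACE

Orientations are given as a unit quaternion [w, x, y, z].
In Python, from plant import r, optics, job_done gives the robot as it stands. The module is installed in compiled form; this text tells all that it offers.
- The arm moves only by the shell command python3 -m handwheel 'ROWS' [OPENING]. ROWS is JSON, a list of rows, each an object of numbers: "dx", "dy", "dz": the shift along the tool's x, y, z in mm; "rx", "ry", "rz": the turn, a rotation vector about the tool's x, y, z in rad. A call has 1 to 8 rows; each row is the pose to reach, as a shift and turn from the pose commanded when the call began, along the tool's axes at that moment; what a row does not reach only later rows make up. A row lasts 1/10 s, in which the tool goes at most 50 mm and 8.59 degrees, less where a joint would pass 70% of its speed; a pose out of reach is approached as far as the arm can. A call with a gripper value outside its range is refused whole. OPENING is the opening, from 0 (shut) to 1 (fully open), set as the call begins (- or left out, the last holds). The fingers move at their own pace and stop on an object; the grip force is fixed at half the most. Time passes only in rows, so rows that repeat a pose let the fingers close. It gives the time, the measured TCP pose, the force and the opening at its end, in the units of the state.
- r.sense(): the state, without advancing time (a new reading comes with each control period).
- optics.get_image(name): name is "scene" or "top" or "wrist"; returns a dict with "pixels" (420x560x3 uint8, red, green, blue), "vertical_fov" (degrees; the focal length in pixels is half the picture's height over the tangent of half this angle, whatever the lens; pixels are square), "cx", "cy" (the principal point, pixels), "k1" (the pictures are not rectified: a ray, as slopes to the right and down, at radius r is drawn at 1 + k1 r^2 times it, then the intrinsics apply), "world_from_camera" (4x4, takes a point from camera to world coordinates); the wrist camera has in their place "tool_from_camera" (4x4, takes a point from camera to tool coordinates, whose origin is the TCP and whose axes are the flange's). Camera axes: x right, y up, looking along -z (the intrinsics and any distortion apply to the point x, -y, -z); pixel columns grow to the right and rows downward; lengths in m; the calibration is good to about 2 mm. A picture is of the moment at which its call begins: read the wrist's pose just before it. There is no depth.
- job_done(): hands the job in, once; it reports no verdict.
The state is a dict: "clock": time; "joint_positions": joint angles; "dq": joint speeds; "joint_efforts": joint torques, N m; "tool_pos": TCP position; "ee_rot": TCP orientation; "force": force on the tool from outside, world axes, zero at the start; "moment": the same for the moment, N m; "grip_width": finger opening in m.
Only numpy, scipy, OpenCV 4.12 (cv2) and the standard library are available. Lean on these libraries where they do the work, as an engineer would, in place of code of your own. Each camera call takes 0.05 s, during which the arm holds its last target. There are 200 camera calls.

TASK

Put the lime into the white garnish box beside the lemon, then fit the wooden cover: slide its two steel tongues under the steel lip at one end of the box and press the other end down until the spring latch snaps over it and the cover sits level in the rim. Leave everything else on the counter where it stands.

Things in the scene. Friction and masses are not known exactly. Their poses are not given: they have to be found in the camera images.
- garnish_box: White enamelled box with a blue rim, open at the top, standing firm on rubber feet (does not move), outside 200 (x) x 124 (y) x 80 mm high, inside 188 x 112 mm with its floor at z = 9 mm. Origin: centre of its underside, z up; +x points to the end with the lip, -x to the end with the latch (bracket and black thumb knob stand out to x = -119 mm).
- seat (a point): Where the middle of the cover's underside lies when seated (+-1.5 mm along x): on a ledge round the inside of the box (8 mm wide, 26 mm at the lip end), 72 mm above the counter; the cover's top is then level with the 80 mm rim. Axes as the box. The cover has 2.5 mm of play to each long wall, whose upper inner edges are bevelled outward as a lead-in.
- lip_edge (a point): Middle of the lower inner edge of the lip, a dark steel strip across the box's +x end, 108 mm wide in y and 3.5 mm thick, reaching 14 mm in from the end wall. Under it is a slot 5.5 mm high above the ledge, for the cover's tongues. Axes as the box.
- latch_nose (a point): Lower tip of the latch bolt's nose, at the middle of the box's -x end: 36 mm wide in y, standing 6 mm out of the wall over the ledge, flat below at 80.5 mm height, sloping above up to 91.5 mm at the wall. A cover edge pressed down on it (about 5 to 12 N) drives it back, and is held under it once past.
- cover: Light wooden plate 171 (x) x 107 (y) x 8 mm, 0.2 kg, lying loose on the counter right way up. Origin: centre of its underside; z up; +x points to the edge with two flat steel tongues, 24 mm wide, 3 mm thick, flush with the underside, centred at y = +30 and -30 mm, standing 13 mm out of that edge. Seated in the box, its axes agree with the box's.
- tongue_edge (a point): Midway between the outer ends of the cover's two tongues, on the underside (98.5 mm from the cover's origin along +x).
- handle_bar (a point): Middle of the cover's black bar handle, 22 mm above the underside: the bar runs along the cover's y, 90 mm long, 12 mm wide in x, its top 30 mm and its bottom 14 mm above the underside, on a post at either end.
- lime: Green lime, 53 x 46 x 48 mm, lying on the counter. Origin: centre of its underside as it lies at the start (24 mm from its middle, and it turns with the fruit).
- lemon: Yellow lemon, 78 x 55 x 56 mm, lying across the lip end of the garnish box from the start; stays there. Origin: centre of its underside at the start, 28 mm from its middle; its long axis is its x axis.
- latch_bolt (a joint): The latch bolt of the garnish box: 0 with its nose fully out, up to 0.0075 m pushed back; its spring returns it.
- mill: Wooden pepper mill, 58 mm across, 160 mm tall. Origin: centre of its underside. Not to be disturbed.
- sauce_bottle: Glass sauce bottle with a dark red cap, 60 mm across, 201 mm tall. Origin: centre of its underside. Not to be disturbed.
- spice_jar: Spice jar with a green cap, 46 mm across, 105 mm tall. Origin: centre of its underside. Not to be disturbed.
- mug: Blue-grey mug, 84 x 118 mm with its handle, 94 mm tall, at the back right. Origin: centre of its underside. Not to be disturbed.
- avocado: Dark wrinkled avocado, 77 x 85 x 74 mm, at the back left. Origin: centre of its underside. Not to be disturbed.
- teaspoon: Steel teaspoon, 132 x 26 x 9 mm, at the counter's front edge. Origin: centre of its underside. Not to be disturbed.

How it is judged:
On the way, in this order (a step that is already met when the one before it is completed fails the run):
1. the lime is inside the garnish box (x of lime in the frame of garnish_box between -0.098 and 0.098 m and y of lime in the frame of garnish_box between -0.06 and 0.06 m and z of lime in the frame of garnish_box between -0.02 and 0.073 m), for 0.2 s.
2. the cover sits level in the rim with its tongues under the lip and the latch over its other edge (x of cover in the frame of garnish_box between -0.0125 and -0.0025 m and y of cover in the frame of garnish_box between -0.006 and 0.006 m and z of cover in the frame of garnish_box between 0.0695 and 0.0745 m and angle between the z axis of cover and the z axis of garnish_box, either way round below 0.025 rad and angle between the x axis of cover and the x axis of garnish_box, either way round below 0.08 rad and angle between cover's own z axis and vertical below 0.1 rad and value of joint latch_bolt below 0.002 m), for 0.2 s.
At the end, for the whole second after the job is handed in: Lime and lemon are in the box; the cover is at rest in the rim: level within 0.025 rad, underside within 2.5 mm of the ledge, 2.5 to 12.5 mm from the box middle towards the latch, within 6 mm sideways, turned under 0.08 rad; the latch bolt is out within 2 mm (all of step 1 and all of step 2 and x of lemon in the frame of garnish_box between -0.098 and 0.098 m and y of lemon in the frame of garnish_box between -0.06 and 0.06 m and z of lemon in the frame of garnish_box between -0.02 and 0.073 m and linear speed of cover below 0.01 m/s and angular speed of cover below 0.1 rad/s); the robot touches nothing.
It fails at once if the mill or the sauce bottle is moved more than 30 mm or tipped over ((distance of mill from where it was at the start of the episode above 0.03 m or angle between mill's own z axis and vertical above 0.5 rad) or (distance of sauce_bottle from where it was at the start of the episode above 0.03 m or angle between sauce_bottle's own z axis and vertical above 0.5 rad)).
It fails at once if the spice jar or the mug is moved more than 30 mm or tipped over ((distance of spice_jar from where it was at the start of the episode above 0.03 m or angle between spice_jar's own z axis and vertical above 0.5 rad) or (distance of mug from where it was at the start of the episode above 0.03 m or angle between mug's own z axis and vertical above 0.5 rad)).
It fails at once if the avocado or the teaspoon is moved more than 30 mm (distance of avocado from where it was at the start of the episode above 0.03 m or distance of teaspoon from where it was at the start of the episode above 0.03 m).
It also fails if it takes over 70 s, if anything falls off the work surface, if the arm or the gripper's body presses on something with over 40 N, if the wrist force passes 120 N, or if a joint passes its speed limit or range.

## Working session

There is one attempt and no reset: what is moved stays moved. The work goes in short steps, Python scripts to look and compute and a shell command to move; the robot and the scene stay as the last step left them, time stands still between calls to the robot, and variables do not carry over. Pictures are saved under pics/ and viewed, on a budget of 10 in all, crops included, one or two more only if the job needs it, and the job is handed in when it is done.

```bash
mkdir -p pics
cat > h.py <<'E'
import numpy as np, cv2, json
from plant import r, optics
from scipy.spatial.transform import Rotation as R
def rot(q): return R.from_quat([q[1],q[2],q[3],q[0]])
def grab(name,fn=None):
    s=r.sense(); im=optics.get_image(name)
    if name=="wrist":
        T=np.eye(4);T[:3,:3]=rot(s["ee_rot"]).as_matrix();T[:3,3]=s["tool_pos"]
        M=T@np.array(im["tool_from_camera"])
    else: M=np.array(im["world_from_camera"])
    f=210/np.tan(np.radians(im["vertical_fov"])/2)
    K=np.array([[f,0,im["cx"]],[0,f,im["cy"]],[0,0,1]])
    c=dict(M=M,K=K,k1=im["k1"],px=np.array(im["pixels"]))
    if fn: cv2.imwrite("pics/"+fn+".png",c["px"][:,:,::-1]); np.savez("pics/"+fn+".npz",**c)
    return c
def load(fn): return dict(np.load("pics/"+fn+".npz"))
def ray(c,uv):
    p=cv2.undistortPoints(np.array(uv,float).reshape(-1,1,2),c["K"],np.array([float(c["k1"]),0,0,0,0])).reshape(-1,2)
    # exact model: distortion 1+k1 r^2
    d=np.c_[p[:,0],-p[:,1],-np.ones(len(p))]@c["M"][:3,:3].T
    return c["M"][:3,3],d
def onplane(c,uv,z):
    o,d=ray(c,uv); return o+d*((z-o[2])/d[:,2])[:,None]
def proj(c,P):
    P=np.atleast_2d(P); q=(P-c["M"][:3,3])@c["M"][:3,:3]
    n=np.c_[q[:,0]/-q[:,2],q[:,1]/q[:,2]]  # right, down: -y/-z
    rr=(n**2).sum(1); n=n*(1+float(c["k1"])*rr)[:,None]
    return n@c["K"][:2,:2]+c["K"][:2,2]
def st():
    s=r.sense(); print({k:np.round(v,4).tolist() for k,v in s.items() if k in("clock","tool_pos","ee_rot","force","grip_width","joint_positions")})
    print(np.round(rot(s["ee_rot"]).as_matrix(),3).tolist())
E
python3 - <<'E'
from h import *
st()
for n in("top","scene"):
    c=grab(n,n+"0"); print(n,c["K"].round(1).tolist(),c["k1"],c["M"].round(3).tolist())
    P=onplane(c,[[100,100]],0); print(P,proj(c,P))
a=cv2.imread("pics/top0.png"); cv2.imwrite("pics/top0b.png",cv2.resize(a,(800,600)))
E
```

```text
{'clock': 0.0, 'joint_positions': [1.125, 0.1264, -0.0406, 1.4054, -0.0, 1.5708], 'tool_pos': [0.2262, 0.4733, 0.2305], 'ee_rot': [-0.0002, 0.221, 0.9753, -0.0008], 'force': [-0.3392, -0.6394, 0.4206], 'grip_width': 0.0853}
[[-0.902, 0.431, -0.001], [0.431, 0.902, -0.001], [-0.0, -0.002, -1.0]]
top [[428.9, 0.0, 275.2], [0.0, 428.9, 208.3], [0.0, 0.0, 1.0]] -0.06018817387508284 [[-0.092, 0.971, -0.22, 0.372], [-0.996, -0.09, 0.02, -0.079], [-0.0, 0.22, 0.975, 1.032], [0.0, 0.0, 0.0, 1.0]]
[[0.94066719 0.33581666 0.        ]] [[100.00000005 100.00000003]]
scene [[478.3, 0.0, 281.4], [0.0, 478.3, 212.5], [0.0, 0.0, 1.0]] -0.13836084938793647 [[0.462, 0.562, -0.686, -0.273], [-0.887, 0.277, -0.371, -0.557], [-0.018, 0.779, 0.626, 0.837], [0.0, 0.0, 0.0, 1.0]]
[[0.97475819 0.96865793 0.        ]] [[100.00000389 100.00000241]]
```

View pics/top0b.png

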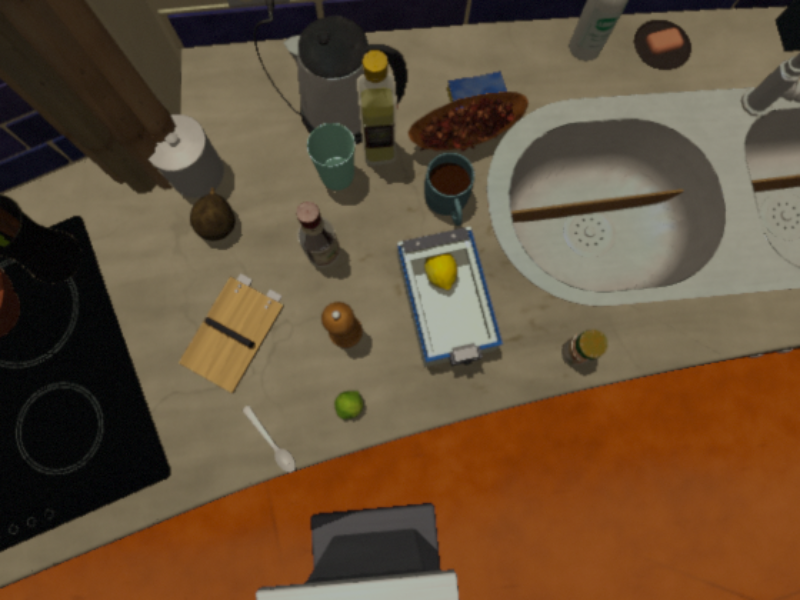

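View pics/scene0.png

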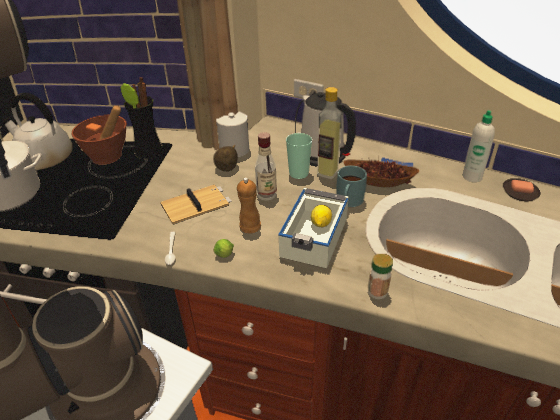

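The top view (800x600) shows the box with its lip end at about (435,238) and latch at (465,355), and the lemon at (442,270). The cover is at (232,333) with its tongues pointing up-right, the lime at (349,405) and the mill at (342,325). The scene view agrees.

```bash
cat > m.py <<'E'
from h import *
def mask(c,lo,hi,box):
    hsv=cv2.cvtColor(c["px"],cv2.COLOR_RGB2HSV); m=cv2.inRange(hsv,lo,hi)
    k=np.zeros_like(m);x0,y0,x1,y1=box;k[y0:y1,x0:x1]=255; return m&k
def big(m):
    n,l,s,ce=cv2.connectedComponentsWithStats(m); i=1+s[1:,4].argmax(); ys,xs=np.where(l==i); return np.c_[xs,ys].astype(float)
def rect(P):
    (c,s,a)=cv2.minAreaRect((P[:,:2]*1000).astype(np.float32)); return np.round(c,1),np.round(s,1),round(a,2)
E
python3 - <<'E'
from m import *
t=load("top0");s=load("scene0")
print("hsv", [cv2.cvtColor(t["px"],cv2.COLOR_RGB2HSV)[int(y*.7),int(x*.7)].tolist() for x,y in((349,405),(210,350),(487,290),(442,270),(440,330))])
m=mask(t,(100,120,40),(130,255,255),(270,150,360,262)); uv=np.argwhere(m)[:,::-1].astype(float)
print("rim",len(uv),rect(onplane(t,uv,.08)), )
P=onplane(t,big(mask(t,(8,70,80),(25,255,255),(115,185,205,285))),.008); print("cover",rect(P))
print("tongues",onplane(t,[[243*.7,281*.7],[273*.7,295*.7]],.003)*1000,"bar ends",onplane(t,[[207*.7,320*.7],[253*.7,346*.7]],.03)*1000)
print("lip",onplane(t,[[435*.7,240*.7]],.08)*1000,"latch",onplane(t,[[465*.7,353*.7]],.08)*1000)
L=[]
for c,b in((t,(220,260,270,305)),(s,(200,230,245,265))):
    q=big(mask(c,(30,100,40),(55,255,255),b)); print("lime px",q.mean(0),len(q), onplane(c,[q.mean(0)],.024)*1000)
    L.append(ray(c,[q.mean(0)]))
(o1,d1),(o2,d2)=L; A=np.c_[d1[0],-d2[0]]; x=np.linalg.lstsq(A,o2-o1,rcond=None)[0]; print("lime tri",(o1+d1[0]*x[0])*1000,(o2+d2[0]*x[1])*1000)
for n,uv,z in(("lemon",(442,270),.037),("mill top",(338,315),.16),("bottle cap",(308,213),.2),("jar",(592,344),.105),("mug",(449,178),.094),("avo",(212,216),.04)): print(n,onplane(t,[np.array(uv)*.7],z)*1000)
E
```

```text
hsv [[35, 197, 136], [18, 142, 163], [107, 165, 102], [27, 255, 175], [43, 20, 180]]
rim 281 (array([ 582.6, -187.2]), array([190.9, 122.2]), 7.79)
cover (array([566.9, 188.5]), array([224.1, 250.9]), 86.67)
tongues [[656.7912105  156.79165902   3.        ]
 [626.96749619 105.77344663   3.        ]] bar ends [[587.62393108 213.63169983  30.        ]
 [536.84064649 138.32227204  30.        ]]
lip [[ 675.41953139 -175.68326303   80.        ]] latch [[ 487.15568198 -202.5972231    80.        ]]
lime px [243.60244648 283.03058104] 327 [[428.08422912 -10.57810589  24.        ]]
lime px [223.07913669 247.82733813] 278 [[427.73259937 -10.30632701  24.        ]]
lime tri [428.0913543  -10.56940803  23.87269706] [427.83455903 -10.2267885   23.88173333]
lemon [[ 635.43206807 -186.06867472   37.        ]]
mill top [[549.52194347 -15.24584052 160.        ]]
bottle cap [[694.65502387  14.16356774 200.        ]]
jar [[ 479.42684052 -395.67995048  105.        ]]
mug [[ 775.36447979 -208.8413729    94.        ]]
avo [[767.23982292 197.79175929  40.        ]]
```

```bash
cat > go.py <<'E'
import sys
from h import *
# target TCP mm, yaw of tool y in deg, optional pitch deg: tilt about tool y.. (0 = straight down)
def delta(p,yaw):
    s=r.sense(); Rc=rot(s["ee_rot"]); a=np.radians(yaw)
    y=np.array([np.cos(a),np.sin(a),0]); z=np.array([0,0,-1.]); x=np.cross(y,z)
    d=Rc.inv().apply(np.array(p)-np.array(s["tool_pos"])*1000); w=(Rc.inv()*R.from_matrix(np.c_[x,y,z])).as_rotvec()
    print("d",d.round(1),"r",w.round(3)); 
if __name__=="__main__":
    v=[float(q) for q in sys.argv[1:]]; delta(v[:3],v[3]); st()
E
python3 go.py 428 -10 130 8
python3 - <<'E'
from m import *
t=load("top0"); q=mask(t,(8,110,100),(25,255,255),(115,185,205,285)); q=big(q); print(len(q),rect(onplane(t,q,.008)))
E
```

```text
d [-390.5 -349.   101.1] r [-0.001  0.001  0.985]
{'clock': 0.1, 'joint_positions': [1.125, 0.1263, -0.0405, 1.4054, -0.0, 1.5708], 'tool_pos': [0.2262, 0.4734, 0.2306], 'ee_rot': [-0.0002, 0.221, 0.9753, -0.0007], 'force': [-1.0671, 0.2935, -0.0839], 'grip_width': 0.0851}
[[-0.902, 0.431, -0.001], [0.431, 0.902, -0.001], [-0.0, -0.001, -1.0]]
2811 (array([566.3, 180.7]), array([107.4, 171.5]), 56.63)
```

Cover measured at 107.4 x 171.5 mm, centre (566,181), yaw −33.4°. That matches the given size. Moving above the lime.

```bash
python3 -m handwheel '[{"dx":-390,"dy":-349,"dz":0,"rz":0.985},{"dx":-390,"dy":-349,"dz":0,"rz":0.985},{"dx":-390,"dy":-349,"dz":0,"rz":0.985},{"dx":-390,"dy":-349,"dz":0,"rz":0.985},{"dx":-390,"dy":-349,"dz":0,"rz":0.985},{"dx":-390,"dy":-349,"dz":0,"rz":0.985},{"dx":-390,"dy":-349,"dz":0,"rz":0.985},{"dx":-390,"dy":-349,"dz":0,"rz":0.985}]' 1; python3 go.py 428 -10 130 8
```

```text
d [-390.5 -349.   101.1] r [-0.001  0.001  0.985]
{'clock': 0.1, 'joint_positions': [1.125, 0.1263, -0.0405, 1.4054, -0.0, 1.5708], 'tool_pos': [0.2262, 0.4734, 0.2306], 'ee_rot': [-0.0002, 0.221, 0.9753, -0.0007], 'force': [-1.0671, 0.2935, -0.0839], 'grip_width': 0.0851}
[[-0.902, 0.431, -0.001], [0.431, 0.902, -0.001], [-0.0, -0.001, -1.0]]schema error: expected keys dx, dy, dz, rx, ry, rz
```

All six keys are required in every row.

```bash
python3 -m handwheel '[{"dx":-390,"dy":-349,"dz":0,"rx":0,"ry":0,"rz":0.985},{"dx":-390,"dy":-349,"dz":0,"rx":0,"ry":0,"rz":0.985},{"dx":-390,"dy":-349,"dz":0,"rx":0,"ry":0,"rz":0.985},{"dx":-390,"dy":-349,"dz":0,"rx":0,"ry":0,"rz":0.985},{"dx":-390,"dy":-349,"dz":0,"rx":0,"ry":0,"rz":0.985},{"dx":-390,"dy":-349,"dz":0,"rx":0,"ry":0,"rz":0.985},{"dx":-390,"dy":-349,"dz":0,"rx":0,"ry":0,"rz":0.985},{"dx":-390,"dy":-349,"dz":0,"rx":0,"ry":0,"rz":0.985}]' 1; python3 go.py 428 -10 130 8
```

```text
clock: 0.9
tool_pos: [0.3804, 0.1025, 0.2313]
ee_rot: [0.0, 0.657, 0.754, 0.0]
force: [1.4, -0.6, 0.3]
grip_width: 0.0856
d [-118.    31.6  101.2] r [ 0.    -0.    -0.001]
{'clock': 0.9, 'joint_positions': [0.2632, -0.1218, -0.2879, 1.4044, 0.0, 1.6956], 'tool_pos': [0.3804, 0.1025, 0.2313], 'ee_rot': [0.0001, 0.6565, 0.7543, 0.0001], 'force': [1.3963, -0.6223, 0.3343], 'grip_width': 0.0856}
[[-0.138, 0.99, 0.0], [0.99, 0.138, 0.0], [0.0, 0.0, -1.0]]
```

```bash
python3 -m handwheel '[{"dx":-118,"dy":32,"dz":0,"rx":0,"ry":0,"rz":0},{"dx":-118,"dy":32,"dz":0,"rx":0,"ry":0,"rz":0},{"dx":-118,"dy":32,"dz":0,"rx":0,"ry":0,"rz":0},{"dx":-118,"dy":32,"dz":60,"rx":0,"ry":0,"rz":0},{"dx":-118,"dy":32,"dz":100,"rx":0,"ry":0,"rz":0},{"dx":-118,"dy":32,"dz":100,"rx":0,"ry":0,"rz":0}]' 1
python3 - <<'E'
from m import *
c=grab("wrist","w1"); q=big(mask(c,(30,100,40),(55,255,255),(0,0,560,420))); print(len(q),q.mean(0),onplane(c,[q.mean(0)],.024)*1000)
E
python3 go.py 428 -10 4 8
```

```text
clock: 1.5
tool_pos: [0.4222, -0.0082, 0.1241]
ee_rot: [-0.006, 0.656, 0.754, -0.005]
force: [0.2, 0.1, -0.4]
grip_width: 0.0856
3133 [283.85317587 220.46409192] [[427.96951781 -10.29183032  24.        ]]
d [ -2.6   3.6 124.4] r [-0.008 -0.001  0.   ]
{'clock': 1.55, 'joint_positions': [-0.0188, -0.0339, -0.4341, 1.1787, 0.0, 1.4123], 'tool_pos': [0.4251, -0.008, 0.1284], 'ee_rot': [-0.0031, 0.656, 0.7547, -0.0026], 'force': [0.2596, 0.2047, 0.9301], 'grip_width': 0.0854}
[[-0.139, 0.99, -0.008], [0.99, 0.139, 0.0], [0.001, -0.008, -1.0]]
```

View pics/w1.png

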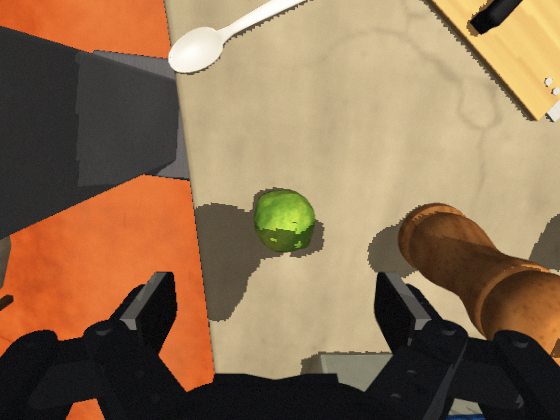

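The wrist view shows the lime at (284,220), giving (428,−10), the same as before. The mill is clear of the fingers. Descending to grasp.

```bash
python3 -m handwheel '[{"dx":-1,"dy":1,"dz":40,"rx":0,"ry":0,"rz":0},{"dx":-1,"dy":1,"dz":80,"rx":0,"ry":0,"rz":0},{"dx":-1,"dy":1,"dz":110,"rx":0,"ry":0,"rz":0},{"dx":-1,"dy":1,"dz":125,"rx":0,"ry":0,"rz":0},{"dx":-1,"dy":1,"dz":125,"rx":0,"ry":0,"rz":0},{"dx":-1,"dy":1,"dz":125,"rx":0,"ry":0,"rz":0}]' 1; python3 go.py 428 -10 4 8
```

```text
clock: 2.15
tool_pos: [0.432, -0.0086, 0.0089]
ee_rot: [0.001, 0.656, 0.755, 0.001]
force: [0.3, -1.1, 0.6]
grip_width: 0.0851
d [-0.8 -4.2  4.9] r [0.004 0.001 0.001]
{'clock': 2.15, 'joint_positions': [-0.0199, 0.0549, -0.6241, 0.8881, 0.0, 1.4104], 'tool_pos': [0.432, -0.0086, 0.0089], 'ee_rot': [0.0014, 0.6558, 0.755, 0.0012], 'force': [0.344, -1.0958, 0.5993], 'grip_width': 0.0851}
[[-0.14, 0.99, 0.004], [0.99, 0.14, -0.0], [-0.001, 0.004, -1.0]]
```

```bash
python3 -m handwheel '[{"dx":0,"dy":0,"dz":0,"rx":0,"ry":0,"rz":0},{"dx":0,"dy":0,"dz":0,"rx":0,"ry":0,"rz":0}]'; python3 -m handwheel '[{"dx":0,"dy":0,"dz":0,"rx":0,"ry":0,"rz":0},{"dx":0,"dy":0,"dz":0,"rx":0,"ry":0,"rz":0},{"dx":0,"dy":0,"dz":0,"rx":0,"ry":0,"rz":0},{"dx":0,"dy":0,"dz":0,"rx":0,"ry":0,"rz":0},{"dx":0,"dy":0,"dz":0,"rx":0,"ry":0,"rz":0},{"dx":0,"dy":0,"dz":0,"rx":0,"ry":0,"rz":0},{"dx":0,"dy":0,"dz":0,"rx":0,"ry":0,"rz":0}]' 0; python3 go.py 428 -10 4 8
```

```text
clock: 2.35
tool_pos: [0.4312, -0.0087, 0.0081]
ee_rot: [0.001, 0.656, 0.755, 0.001]
force: [0.3, 0.6, -0.3]
grip_width: 0.0853
clock: 3.05
tool_pos: [0.4296, -0.0088, 0.0071]
ee_rot: [0.0, 0.656, 0.755, 0.0]
force: [-2.2, 0.5, 8.8]
grip_width: 0.0412
d [-1.  -1.8  3.1] r [0. 0. 0.]
{'clock': 3.05, 'joint_positions': [-0.0204, 0.0551, -0.6285, 0.8867, -0.0, 1.4105], 'tool_pos': [0.4296, -0.0088, 0.0071], 'ee_rot': [0.0002, 0.656, 0.7548, 0.0001], 'force': [-2.1883, 0.4593, 8.8457], 'grip_width': 0.0412}
[[-0.139, 0.99, 0.0], [0.99, 0.139, -0.0], [-0.0, 0.0, -1.0]]
```

```bash
python3 -m handwheel '[{"dx":0,"dy":0,"dz":-40,"rx":0,"ry":0,"rz":0},{"dx":0,"dy":0,"dz":-90,"rx":0,"ry":0,"rz":0},{"dx":-20,"dy":0,"dz":-135,"rx":0,"ry":0,"rz":0},{"dx":-60,"dy":0,"dz":-150,"rx":0,"ry":0,"rz":0},{"dx":-100,"dy":0,"dz":-150,"rx":0,"ry":0,"rz":0},{"dx":-125,"dy":10,"dz":-150,"rx":0,"ry":0,"rz":0},{"dx":-125,"dy":10,"dz":-150,"rx":0,"ry":0,"rz":0},{"dx":-125,"dy":10,"dz":-150,"rx":0,"ry":0,"rz":0}]'
python3 - <<'E'
from m import *
c=grab("wrist","w2"); st()
E
python3 go.py 550 -192 155 8
```

```text
clock: 3.85
tool_pos: [0.4565, -0.1313, 0.1558]
ee_rot: [-0.001, 0.656, 0.754, -0.0]
force: [-0.2, 0.7, -0.2]
grip_width: 0.0413
{'clock': 3.9, 'joint_positions': [-0.2793, 0.0435, -0.2952, 1.2335, 0.0003, 1.1518], 'tool_pos': [0.4563, -0.1308, 0.1558], 'ee_rot': [-0.0007, 0.656, 0.7547, -0.0002], 'force': [0.4115, 0.5275, -0.2478], 'grip_width': 0.0412}
[[-0.139, 0.99, -0.001], [0.99, 0.139, 0.001], [0.001, -0.001, -1.0]]
d [-73.7  84.2   0.7] r [-0.001 -0.001  0.   ]
{'clock': 3.9, 'joint_positions': [-0.2793, 0.0435, -0.2952, 1.2335, 0.0003, 1.1518], 'tool_pos': [0.4563, -0.1308, 0.1558], 'ee_rot': [-0.0007, 0.656, 0.7547, -0.0002], 'force': [0.4115, 0.5275, -0.2478], 'grip_width': 0.0412}
[[-0.139, 0.99, -0.001], [0.99, 0.139, 0.001], [0.001, -0.001, -1.0]]
```

View pics/w2.png

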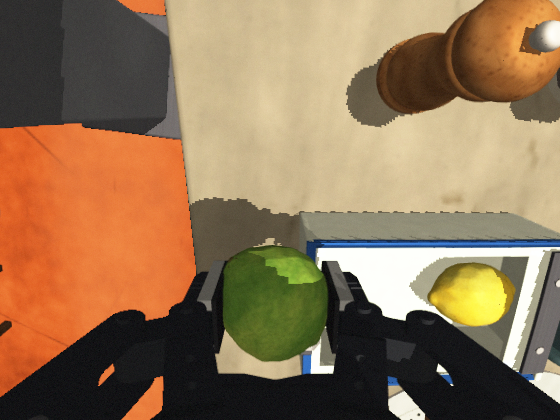

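The lime is held between the pads, and the box is ahead with its near rim corner at (313,240) and the lemon at (473,293). Moving over the box.

```bash
python3 -m handwheel '[{"dx":-35,"dy":35,"dz":0,"rx":0,"ry":0,"rz":0},{"dx":-60,"dy":65,"dz":0,"rx":0,"ry":0,"rz":0},{"dx":-74,"dy":84,"dz":0,"rx":0,"ry":0,"rz":0},{"dx":-74,"dy":84,"dz":0,"rx":0,"ry":0,"rz":0},{"dx":-74,"dy":84,"dz":40,"rx":0,"ry":0,"rz":0},{"dx":-74,"dy":84,"dz":60,"rx":0,"ry":0,"rz":0},{"dx":-74,"dy":84,"dz":60,"rx":0,"ry":0,"rz":0}]'
python3 - <<'E'
from m import *
c=grab("top","top1"); m=mask(c,(100,120,40),(130,255,255),(270,150,360,262)); uv=np.argwhere(m)[:,::-1].astype(float)
s=grab("scene","scene1")
a=np.hstack([cv2.resize(c["px"][130:280,240:390],(400,400)),cv2.resize(s["px"][150:290,250:390],(400,400))]); cv2.imwrite("pics/c1.png",a[:,:,::-1])
E
python3 go.py 550 -192 30 8
```

```text
clock: 4.6
tool_pos: [0.5475, -0.1905, 0.0931]
ee_rot: [-0.003, 0.655, 0.755, -0.001]
force: [-0.4, 0.3, 0.1]
grip_width: 0.0411
d [-0.4  0.2 66.8] r [-0.001 -0.     0.002]
{'clock': 4.7, 'joint_positions': [-0.3354, 0.2651, -0.1652, 1.1413, 0.0001, 1.0942], 'tool_pos': [0.5498, -0.1916, 0.0968], 'ee_rot': [-0.0004, 0.6555, 0.7552, -0.0001], 'force': [0.2766, 0.2269, -0.3551], 'grip_width': 0.0415}
[[-0.141, 0.99, -0.001], [0.99, 0.141, 0.0], [0.0, -0.001, -1.0]]
```

View pics/c1.png

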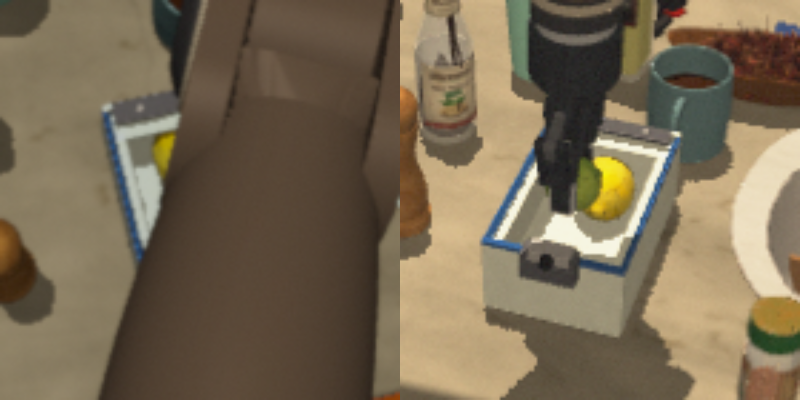

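The lime hangs over the box middle between the latch wall and the lemon. Lowering and releasing.

```bash
python3 -m handwheel '[{"dx":0,"dy":-3,"dz":30,"rx":0,"ry":0,"rz":0},{"dx":0,"dy":-3,"dz":60,"rx":0,"ry":0,"rz":0},{"dx":0,"dy":-3,"dz":70,"rx":0,"ry":0,"rz":0},{"dx":0,"dy":-3,"dz":70,"rx":0,"ry":0,"rz":0}]' && python3 -m handwheel '[{"dx":0,"dy":0,"dz":0,"rx":0,"ry":0,"rz":0},{"dx":0,"dy":0,"dz":0,"rx":0,"ry":0,"rz":0},{"dx":0,"dy":0,"dz":0,"rx":0,"ry":0,"rz":0},{"dx":0,"dy":0,"dz":-30,"rx":0,"ry":0,"rz":0},{"dx":0,"dy":0,"dz":-70,"rx":0,"ry":0,"rz":0},{"dx":0,"dy":0,"dz":-115,"rx":0,"ry":0,"rz":0},{"dx":0,"dy":0,"dz":-160,"rx":0,"ry":0,"rz":0},{"dx":0,"dy":0,"dz":-180,"rx":0,"ry":0,"rz":0}]' 0.7; python3 go.py 560 -80 215 8;python3 go.py 400 -110 300 8
```

```text
clock: 5.1
tool_pos: [0.5484, -0.1928, 0.0273]
ee_rot: [0.001, 0.656, 0.755, 0.001]
force: [3.3, 1.7, -0.6]
grip_width: 0.041
clock: 5.9
tool_pos: [0.5486, -0.1936, 0.2133]
ee_rot: [0.004, 0.656, 0.755, 0.001]
force: [0.5, -0.4, -0.2]
grip_width: 0.0598
d [110.9  27.1  -2. ] r [0.007 0.004 0.   ]
{'clock': 5.9, 'joint_positions': [-0.339, 0.2277, 0.0438, 1.3789, -0.0003, 1.0917], 'tool_pos': [0.5486, -0.1936, 0.2133], 'ee_rot': [0.0038, 0.6559, 0.7548, 0.0013], 'force': [0.5344, -0.3699, -0.1545], 'grip_width': 0.0598}
[[-0.14, 0.99, 0.007], [0.99, 0.14, -0.003], [-0.004, 0.007, -1.0]]
d [ 103.2 -134.9  -88.1] r [0.007 0.004 0.   ]
{'clock': 5.9, 'joint_positions': [-0.339, 0.2277, 0.0438, 1.3789, -0.0003, 1.0917], 'tool_pos': [0.5486, -0.1936, 0.2133], 'ee_rot': [0.0038, 0.6559, 0.7548, 0.0013], 'force': [0.5344, -0.3699, -0.1545], 'grip_width': 0.0598}
[[-0.14, 0.99, 0.007], [0.99, 0.14, -0.003], [-0.004, 0.007, -1.0]]
```

```bash
python3 -m handwheel '[{"dx":-20,"dy":10,"dz":-40,"rx":0,"ry":0,"rz":0},{"dx":-40,"dy":20,"dz":-90,"rx":0,"ry":0,"rz":0},{"dx":-40,"dy":20,"dz":-90,"rx":0,"ry":0,"rz":0},{"dx":-40,"dy":20,"dz":-90,"rx":0,"ry":0,"rz":0},{"dx":-40,"dy":20,"dz":-90,"rx":0,"ry":0,"rz":0},{"dx":-40,"dy":20,"dz":-90,"rx":0,"ry":0,"rz":0}]' 1
python3 - <<'E'
from m import *
c=grab("wrist","w3"); st()
m=mask(c,(100,120,40),(130,255,255),(0,0,560,420)); n,l,s,ce=cv2.connectedComponentsWithStats(m)
for i in range(1,n):
    if s[i,4]>60:
        ys,xs=np.where(l==i); print(s[i],rect(onplane(c,np.c_[xs,ys],.08)))
E
```

```text
clock: 6.5
tool_pos: [0.572, -0.2293, 0.2952]
ee_rot: [-0.001, 0.656, 0.755, -0.0]
force: [-0.3, 0.1, 0.8]
grip_width: 0.0853
{'clock': 6.55, 'joint_positions': [-0.3812, 0.3222, 0.3479, 1.599, -0.0, 1.0492], 'tool_pos': [0.572, -0.2293, 0.2951], 'ee_rot': [-0.0012, 0.6558, 0.755, -0.0004], 'force': [-0.1382, 0.3448, 0.425], 'grip_width': 0.0853}
[[-0.14, 0.99, -0.002], [0.99, 0.14, 0.001], [0.001, -0.002, -1.0]]
[ 197   85  194   40 1415] (array([ 573.9, -130.5]), array([195.2,  37. ]), 17.64)
[ 201  171  180   35 1193] (array([ 589.9, -230. ]), array([192.4,  37.1]), 8.01)
[547 270  13  26 102] (array([ 925.7, -299.6]), array([ 8.3, 34.2]), 2.34)
```

View pics/w3.png

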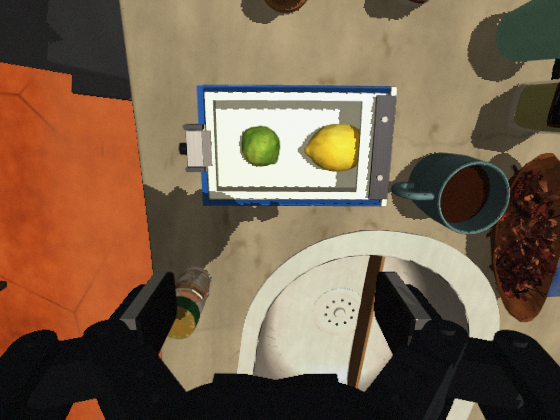

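Lime (261,147) and lemon (333,147) lie side by side in the box. The rim, lip strip (382,145) and latch (195,148) are all visible. Fitting the rim edges.

Run:
```python
from m import *
c=load("w3"); print("cam",c["M"][:3,3].round(3))
m=mask(c,(100,100,40),(130,255,255),(190,75,400,215))
def line(pts):
    P=onplane(c,pts,.08)[:,:2]*1000; v=cv2.fitLine(P.astype(np.float32),cv2.DIST_HUBER,0,.01,.01).ravel(); d=v[:2]*np.sign(v[:2][np.abs(v[:2]).argmax()]); res=np.abs((P-v[2:])@[-d[1],d[0]]); return d,v[2:],np.median(res)
cols=range(215,370); up=[(x,np.where(m[:130,x])[0].min()-.5) for x in cols]; ui=[(x,np.where(m[:130,x])[0].max()+.5) for x in cols]
lo=[(x,190+0*0+np.where(m[160:,x])[0].max()-30+.5) for x in cols]; li=[(x,160+np.where(m[160:,x])[0].min()-.5) for x in cols]
le=[(np.where(m[y])[0].min()-.5,y) for y in list(range(95,122))+list(range(172,198))]; 
for n,p in(("up",up),("ui",ui),("lo",lo),("li",li),("left",le)):
    d,q,e=line(p); print(n,np.degrees(np.arctan2(d[1],d[0])).round(2),q.round(1),e.round(2))
D=line(up)[0]+line(lo)[0]; D/=np.linalg.norm(D); N=np.array([-D[1],D[0]]); 
yu=line(up)[1]@N; yl=line(lo)[1]@N; xl=line(le)[1]@D
print("yaw",np.degrees(np.arctan2(D[1],D[0])),"width",yu-yl)
C=D*(xl+100)+N*(yu+yl)/2; print("centre",C, "proj lip end x:", (onplane(c,[[396,90],[384,205]],.08)[:,:2]*1000-C)@D, "lip inner", (onplane(c,[[375,98],[370,195]],.08)[:,:2]*1000-C)@D)
print("lime/lemon",[((onplane(c,[u],z)[0,:2]*1000-C)@np.c_[D,N]).round(1) for u,z in(((261,147),.033),((333,147),.037))])
```

```text
cam [ 0.563 -0.157  0.436]
up 7.61 [ 566.9 -127.8] 0.14
ui 8.15 [ 588.5 -131. ] 0.08
lo 8.06 [ 607.5 -246.8] 0.01
li 8.05 [ 563.8 -246.2] 0.02
left 97.85 [ 488.6 -199.8] 0.33
yaw 7.8333073 width 123.41156
centre [ 587.85126 -187.1651 ] proj lip end x: [98.77707366 96.88995157] lip inner [78.15809657 80.62187383]
lime/lemon [array([-38.3,  -3.7]), array([45.3, -2.9])]
```

Box: centre (588,−187), yaw 8.0°; measured width 123.4 mm and the lip inner edge at x≈80 both agree with the given sizes. Heading to the cover.

```bash
python3 -m handwheel '[{"dx":407,"dy":51,"dz":0,"rx":0,"ry":0,"rz":0.72},{"dx":407,"dy":51,"dz":0,"rx":0,"ry":0,"rz":0.72},{"dx":407,"dy":51,"dz":0,"rx":0,"ry":0,"rz":0.72},{"dx":407,"dy":51,"dz":0,"rx":0,"ry":0,"rz":0.72},{"dx":407,"dy":51,"dz":0,"rx":0,"ry":0,"rz":0.72},{"dx":407,"dy":51,"dz":0,"rx":0,"ry":0,"rz":0.72},{"dx":407,"dy":51,"dz":0,"rx":0,"ry":0,"rz":0.72},{"dx":407,"dy":51,"dz":0,"rx":0,"ry":0,"rz":0.72}]' 1;  python3 go.py 566 181 200 -33.4
```

```text
clock: 7.35
tool_pos: [0.5657, 0.1579, 0.2956]
ee_rot: [-0.0, 0.88, 0.475, -0.001]
force: [0.4, -1.3, 0.5]
grip_width: 0.0854
d [ 19.6 -12.3  95.6] r [-0.001  0.001  0.003]
{'clock': 7.35, 'joint_positions': [0.2722, 0.2611, 0.267, 1.5782, -0.0001, 2.4228], 'tool_pos': [0.5657, 0.1579, 0.2956], 'ee_rot': [-0.0001, 0.8797, 0.4755, -0.0007], 'force': [0.4442, -1.328, 0.4904], 'grip_width': 0.0854}
[[0.548, 0.837, -0.001], [0.837, -0.548, -0.001], [-0.001, -0.001, -1.0]]
```

```bash
python3 -m handwheel '[{"dx":10,"dy":-6,"dz":40,"rx":0,"ry":0,"rz":0},{"dx":0,"dy":-12,"dz":80,"rx":0,"ry":0,"rz":0},{"dx":-10,"dy":-12,"dz":100,"rx":0,"ry":0,"rz":0},{"dx":-10,"dy":-12,"dz":100,"rx":0,"ry":0,"rz":0},{"dx":-10,"dy":-12,"dz":100,"rx":0,"ry":0,"rz":0},{"dx":-10,"dy":-12,"dz":100,"rx":0,"ry":0,"rz":0}]' 1
python3 - <<'E'
from m import *
c=grab("wrist","w4"); st()
q=big(mask(c,(8,110,100),(25,255,255),(0,0,560,420))); print("cover",len(q),rect(onplane(c,q,.008)))
hsv=cv2.cvtColor(c["px"],cv2.COLOR_RGB2HSV); m=mask(c,(0,0,0),(180,255,60),(150,60,420,270)); n,l,s,ce=cv2.connectedComponentsWithStats(m)
for i in range(1,n):
    if s[i,4]>150: ys,xs=np.where(l==i); print(s[i],rect(onplane(c,np.c_[xs,ys],.030)))
E
```

```text
clock: 7.95
tool_pos: [0.5524, 0.1545, 0.198]
ee_rot: [0.0, 0.88, 0.475, 0.001]
force: [0.1, 0.4, -0.1]
grip_width: 0.0852
{'clock': 8.0, 'joint_positions': [0.2725, 0.2173, -0.0025, 1.3481, 0.0001, 2.4235], 'tool_pos': [0.5525, 0.1545, 0.1981], 'ee_rot': [0.0003, 0.8798, 0.4753, 0.0014], 'force': [0.1849, 0.23, -0.5039], 'grip_width': 0.0855}
[[0.548, 0.836, 0.003], [0.836, -0.548, 0.001], [0.002, 0.002, -1.0]]
cover 17699 (array([565.9, 181.2]), array([106. , 169.9]), 56.7)
[ 265  114   13   97 1182] (array([565.6, 181.4]), array([87.2, 11. ]), 56.81)
```

View pics/w4.png

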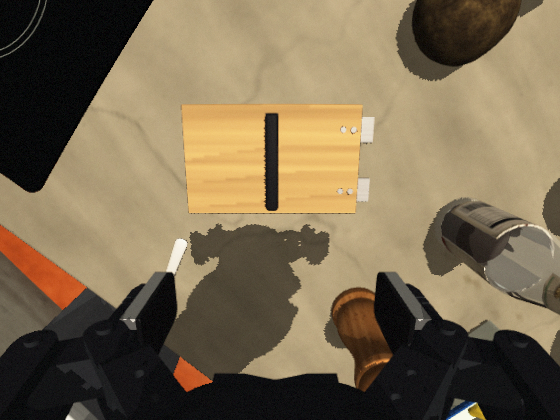

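The bar lies at (271,162) with the tongues to the right. Bar and cover centres agree at (565.7,181.3), yaw −33.3°. Descending.

```bash
python3 -m handwheel '[{"dx":30,"dy":-4,"dz":20,"rx":0,"ry":0,"rz":0},{"dx":30,"dy":-4,"dz":65,"rx":0,"ry":0,"rz":0},{"dx":30,"dy":-4,"dz":110,"rx":0,"ry":0,"rz":0},{"dx":30,"dy":-4,"dz":145,"rx":0,"ry":0,"rz":0},{"dx":30,"dy":-4,"dz":160,"rx":0,"ry":0,"rz":0},{"dx":30,"dy":-4,"dz":160,"rx":0,"ry":0,"rz":0},{"dx":30,"dy":-4,"dz":160,"rx":0,"ry":0,"rz":0},{"dx":30,"dy":-4,"dz":160,"rx":0,"ry":0,"rz":0}]' 1; python3 go.py 565.7 181.3 11 -33.3
```

```text
clock: 8.8
tool_pos: [0.5662, 0.1819, 0.0385]
ee_rot: [0.0, 0.88, 0.475, 0.002]
force: [1.4, 0.4, 0.1]
grip_width: 0.0854
d [-0.8 -0.1 27.5] r [ 0.002 -0.003  0.001]
{'clock': 8.8, 'joint_positions': [0.3109, 0.3178, -0.2279, 1.0216, -0.0, 2.4617], 'tool_pos': [0.5662, 0.1819, 0.0385], 'ee_rot': [0.0003, 0.8798, 0.4753, 0.0017], 'force': [1.4462, 0.3764, 0.1377], 'grip_width': 0.0854}
[[0.548, 0.836, 0.003], [0.836, -0.548, 0.001], [0.003, 0.002, -1.0]]
```

```bash
python3 -m handwheel '[{"dx":-1,"dy":0,"dz":15,"rx":0.002,"ry":-0.003,"rz":0},{"dx":-1,"dy":0,"dz":26,"rx":0.002,"ry":-0.003,"rz":0},{"dx":-1,"dy":0,"dz":26,"rx":0.002,"ry":-0.003,"rz":0},{"dx":-1,"dy":0,"dz":26,"rx":0.002,"ry":-0.003,"rz":0}]' 1; python3 -m handwheel '[{"dx":0,"dy":0,"dz":0,"rx":0,"ry":0,"rz":0},{"dx":0,"dy":0,"dz":0,"rx":0,"ry":0,"rz":0},{"dx":0,"dy":0,"dz":0,"rx":0,"ry":0,"rz":0},{"dx":0,"dy":0,"dz":0,"rx":0,"ry":0,"rz":0},{"dx":0,"dy":0,"dz":0,"rx":0,"ry":0,"rz":0},{"dx":0,"dy":0,"dz":0,"rx":0,"ry":0,"rz":0},{"dx":0,"dy":0,"dz":0,"rx":0,"ry":0,"rz":0},{"dx":0,"dy":0,"dz":0,"rx":0,"ry":0,"rz":0}]' 0; python3 go.py 565.7 181.3 11 -33.3
```

```text
clock: 9.2
tool_pos: [0.5635, 0.1804, 0.0096]
ee_rot: [-0.0, 0.88, 0.475, -0.002]
force: [0.1, -0.2, -0.4]
grip_width: 0.085
clock: 10.0
tool_pos: [0.5643, 0.1807, 0.0107]
ee_rot: [-0.0, 0.88, 0.475, -0.001]
force: [-0.3, -0.3, 3.5]
grip_width: 0.0106
d [ 1.3  0.8 -0.3] r [-0.001  0.002  0.001]
{'clock': 10.0, 'joint_positions': [0.3101, 0.3393, -0.2634, 0.9709, -0.0004, 2.4608], 'tool_pos': [0.5643, 0.1807, 0.0107], 'ee_rot': [-0.0, 0.8798, 0.4754, -0.0014], 'force': [-0.2715, -0.2657, 3.5158], 'grip_width': 0.0106}
[[0.548, 0.836, -0.003], [0.836, -0.548, -0.001], [-0.002, -0.001, -1.0]]
```

```bash
python3 -m handwheel '[{"dx":0,"dy":0,"dz":-15,"rx":0,"ry":0,"rz":0},{"dx":0,"dy":0,"dz":-50,"rx":0,"ry":0,"rz":0},{"dx":0,"dy":0,"dz":-95,"rx":0,"ry":0,"rz":0},{"dx":0,"dy":0,"dz":-140,"rx":0,"ry":0,"rz":0},{"dx":0,"dy":0,"dz":-185,"rx":0,"ry":0,"rz":0},{"dx":0,"dy":0,"dz":-230,"rx":0,"ry":0,"rz":0},{"dx":0,"dy":0,"dz":-275,"rx":0,"ry":0,"rz":0},{"dx":0,"dy":0,"dz":-275,"rx":0,"ry":0,"rz":0}]';  python3 go.py 560 -189 275 8
```

```text
clock: 10.8
tool_pos: [0.5665, 0.1815, 0.2917]
ee_rot: [0.001, 0.88, 0.475, 0.003]
force: [1.6, 0.2, -1.8]
grip_width: 0.0105
d [-313.6  197.6   16.1] r [ 0.005 -0.003 -0.72 ]
{'clock': 10.8, 'joint_positions': [0.3102, 0.2685, 0.268, 1.5645, -0.0002, 2.461], 'tool_pos': [0.5665, 0.1815, 0.2917], 'ee_rot': [0.0006, 0.8798, 0.4754, 0.0029], 'force': [1.5626, 0.226, -1.8188], 'grip_width': 0.0105}
[[0.548, 0.836, 0.006], [0.836, -0.548, 0.002], [0.004, 0.004, -1.0]]
```

```bash
python3 -m handwheel '[{"dx":-35,"dy":22,"dz":0,"rx":0,"ry":0,"rz":-0.08},{"dx":-70,"dy":44,"dz":0,"rx":0,"ry":0,"rz":-0.16},{"dx":-105,"dy":66,"dz":0,"rx":0,"ry":0,"rz":-0.24},{"dx":-140,"dy":88,"dz":0,"rx":0,"ry":0,"rz":-0.32},{"dx":-175,"dy":110,"dz":0,"rx":0,"ry":0,"rz":-0.4},{"dx":-210,"dy":132,"dz":0,"rx":0,"ry":0,"rz":-0.48},{"dx":-245,"dy":154,"dz":0,"rx":0,"ry":0,"rz":-0.56},{"dx":-280,"dy":176,"dz":0,"rx":0,"ry":0,"rz":-0.64}]' && python3 -m handwheel '[{"dx":-33,"dy":22,"dz":0,"rx":0.0,"ry":0,"rz":-0.08},{"dx":-33,"dy":22,"dz":40,"rx":0,"ry":0,"rz":-0.08},{"dx":-33,"dy":22,"dz":80,"rx":0,"ry":0,"rz":-0.08},{"dx":-33,"dy":22,"dz":110,"rx":0,"ry":0,"rz":-0.08},{"dx":-33,"dy":22,"dz":110,"rx":0,"ry":0,"rz":-0.08},{"dx":-33,"dy":22,"dz":110,"rx":0,"ry":0,"rz":-0.08},{"dx":-33,"dy":22,"dz":110,"rx":0,"ry":0,"rz":-0.08}]';  python3 go.py 560 -189 170 8
python3 - <<'E'
from m import *
c=grab("wrist","w5")
E
```

```text
clock: 11.6
tool_pos: [0.558, -0.1512, 0.2841]
ee_rot: [-0.002, 0.684, 0.729, -0.002]
force: [0.7, 0.9, -2.4]
grip_width: 0.0106
clock: 12.3
tool_pos: [0.5831, -0.1816, 0.1776]
ee_rot: [0.0, 0.656, 0.755, -0.001]
force: [0.4, 0.4, -1.4]
grip_width: 0.0103
d [ -4.1 -23.9   7.6] r [-0.001  0.002  0.001]
{'clock': 12.3, 'joint_positions': [-0.3008, 0.2932, 0.0509, 1.3287, -0.0023, 1.1298], 'tool_pos': [0.5831, -0.1816, 0.1776], 'ee_rot': [0.0004, 0.6558, 0.7549, -0.0011], 'force': [0.366, 0.4343, -1.3774], 'grip_width': 0.0103}
[[-0.14, 0.99, -0.001], [0.99, 0.14, -0.002], [-0.002, -0.001, -1.0]]
```

View pics/w5.png

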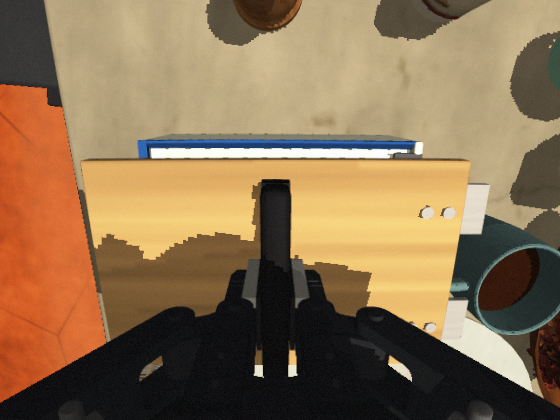

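The cover is held over the box with its far edge from (83,160) to (469,160) and the tongues on the right at (478,208). Measuring the cover in the hand from that edge.

Run:
```python
from m import *
c=load("w5"); s=r.sense(); p=np.array(s["tool_pos"])*1000
q=big(mask(c,(8,90,60),(28,255,255),(60,120,500,300))).astype(int); 
B=np.array([588,-187.]); a=np.radians(8.0); D=np.array([np.cos(a),np.sin(a)]); N=np.array([-D[1],D[0]])
top=[(x,q[q[:,0]==x,1].min()-.5) for x in range(95,455)]; 
Le=[(q[q[:,1]==y,0].min()-.5,y) for y in range(170,230)]; Ri=[(q[q[:,1]==y,0].max()+.5,y) for y in list(range(163,180))+list(range(238,255))]
for zt in(.173,.175,.177):
    f=lambda pts:(onplane(c,pts,zt)[:,:2]*1000-p[:2])@np.c_[D,N]
    T,L,Rr=f(top),f(Le),f(Ri); k=np.polyfit(T[:,0],T[:,1],1); print(zt,"yaw rel box deg",np.degrees(np.arctan(k[0])).round(2),"y edge",k[1].round(1),"xL",np.median(L[:,0]).round(1),np.polyfit(L[:,1],L[:,0],1)[0].round(3),"xR",np.median(Rr[:,0]).round(1),np.polyfit(Rr[:,1],Rr[:,0],1)[0].round(3))
m=mask(c,(100,100,40),(130,255,255),(130,120,425,170)); up=[(x,np.where(m[:,x])[0].min()-.5) for x in range(160,400)]
U=(onplane(c,up,.08)[:,:2]*1000-B)@np.c_[D,N]; print("rim",np.polyfit(U[:,0],U[:,1],1)); print("tcp in box",(p[:2]-B)@np.c_[D,N],p[2])
```

```text
0.173 yaw rel box deg 0.01 y edge 55.2 xL -85.3 0.001 xR 85.4 0.006
0.175 yaw rel box deg 0.01 y edge 55.5 xL -84.1 0.001 xR 84.3 0.006
0.177 yaw rel box deg 0.01 y edge 55.7 xL -82.9 0.001 xR 83.1 0.006
rim [-4.21463825e-03  6.18547082e+01]
tcp in box [-3.88553551  5.96451287] 177.94309960596848
```

Cover in hand: yaw 0.0° to the box, x offset 0, y offset +1.7 mm from the TCP. Rim y = 61.9 against 62 expected. Tilting the tongues down and moving to just inside the lip.

```bash
cat > bx.py <<'E'
from h import *
# TCP, cover tip and rear edge in box frame from the measured pose; h = TCP above underside
def bx(h=11.5,oy=1.7):
    s=r.sense(); p=np.array(s["tool_pos"])*1000; Rm=rot(s["ee_rot"]).as_matrix(); a=np.radians(8)
    Z=np.array([[np.cos(a),np.sin(a),0],[-np.sin(a),np.cos(a),0],[0,0,1]])
    f=lambda v: (Z@(p+Rm@np.array(v,float)-[588,-187,0])).round(1)
    A=Z@Rm; print("t",round(s["clock"],2),"tcp",f([0,0,0]),"tip",f([oy,98.5,h]),"rear",f([oy,-85.5,h]),"tilt",np.arcsin(-A[2,1]).round(3),"roll",np.arcsin(A[2,0]).round(3),"yaw",np.arctan2(A[1,1],A[0,1]).round(3),"F",(Z@s["force"]).round(1),"M",(Z@s["moment"]).round(2),"w",round(s["grip_width"],4))
bx()
E
python3 -m handwheel '[{"dx":-8,"dy":-16,"dz":0,"rx":0.07,"ry":0,"rz":0},{"dx":-8,"dy":-16,"dz":0,"rx":0.14,"ry":0,"rz":0},{"dx":-8,"dy":-16,"dz":0,"rx":0.2,"ry":0,"rz":0},{"dx":-8,"dy":-16,"dz":20,"rx":0.2,"ry":0,"rz":0},{"dx":-8,"dy":-16,"dz":35,"rx":0.2,"ry":0,"rz":0},{"dx":-8,"dy":-16,"dz":45,"rx":0.2,"ry":0,"rz":0},{"dx":-8,"dy":-16,"dz":45,"rx":0.2,"ry":0,"rz":0},{"dx":-8,"dy":-16,"dz":45,"rx":0.2,"ry":0,"rz":0}]'; python3 bx.py
```

```text
clock: 13.15
tool_pos: [0.5678, -0.1918, 0.132]
ee_rot: [-0.066, 0.653, 0.751, -0.077]
force: [0.5, 0.6, -0.3]
grip_width: 0.0108
t 13.15 tcp [-20.7  -1.9 132. ] tip [ 73.5  -0.2 101. ] rear [-106.8   -0.2  137.9] tilt 0.202 roll -0.002 yaw 0.0 F [ 0.6  0.5 -0.3] M [-0.05 -0.26  0.06] w 0.0108
```

```bash
python3 -m handwheel '[{"dx":0,"dy":2,"dz":10,"rx":0,"ry":0,"rz":0},{"dx":0,"dy":4,"dz":18,"rx":0,"ry":0,"rz":0},{"dx":0,"dy":5,"dz":23.5,"rx":0,"ry":0,"rz":0},{"dx":0,"dy":5,"dz":23.5,"rx":0,"ry":0,"rz":0},{"dx":0,"dy":5,"dz":23.5,"rx":0,"ry":0,"rz":0},{"dx":0,"dy":5,"dz":23.5,"rx":0,"ry":0,"rz":0}]'
python3 - <<'E'
from bx import *
c=grab("scene","s5"); cv2.imwrite("pics/s5b.png",cv2.resize(c["px"][175:275,260:370],(770,700),interpolation=cv2.INTER_CUBIC)[:600,:,::-1])
E
```

```text
clock: 13.75
tool_pos: [0.5677, -0.1917, 0.107]
ee_rot: [-0.066, 0.653, 0.751, -0.077]
force: [0.6, -0.4, -2.0]
grip_width: 0.0106
t 13.75 tcp [-20.8  -1.8 107. ] tip [73.4 -0.1 75.9] rear [-106.9   -0.2  113. ] tilt 0.203 roll -0.001 yaw 0.0 F [ 0.5 -0.5 -2. ] M [-0.04 -0.23  0.09] w 0.0106
```

View pics/s5b.png

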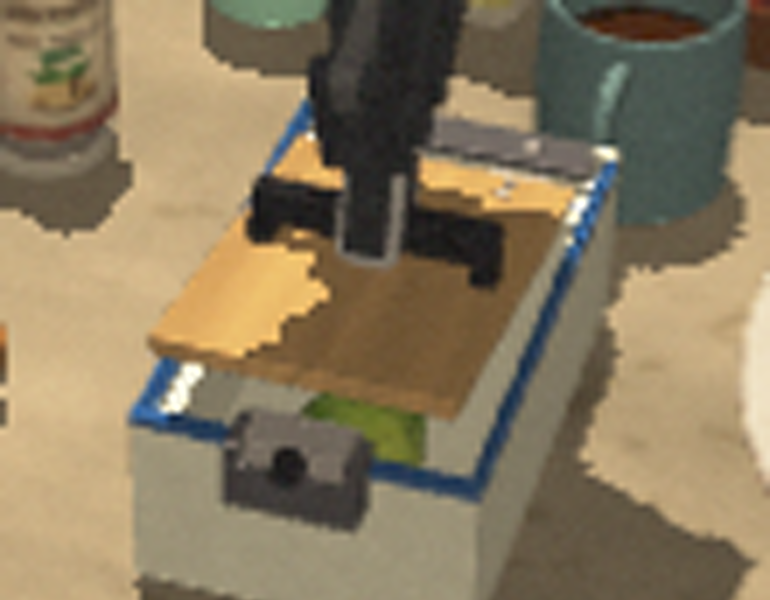

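The tilted cover sits between the long walls with its tongues at the lip, and its rear is above the latch. Touching down on the ledge in small steps.

```bash
python3 -m handwheel '[{"dx":0,"dy":0.4,"dz":2,"rx":0,"ry":0,"rz":0},{"dx":0,"dy":0.4,"dz":2,"rx":0,"ry":0,"rz":0},{"dx":0,"dy":0.4,"dz":2,"rx":0,"ry":0,"rz":0}]'|tail -2; python3 bx.py; python3 -m handwheel '[{"dx":0,"dy":0.3,"dz":1.5,"rx":0,"ry":0,"rz":0},{"dx":0,"dy":0.3,"dz":1.5,"rx":0,"ry":0,"rz":0},{"dx":0,"dy":0.3,"dz":1.5,"rx":0,"ry":0,"rz":0}]'|tail -2; python3 bx.py
```

```text
force: [-0.3, -1.1, -1.6]
grip_width: 0.0104
t 14.1 tcp [-20.9  -1.8 104.7] tip [73.2 -0.1 73.6] rear [-1.070e+02 -1.000e-01  1.108e+02] tilt 0.204 roll -0.001 yaw 0.0 F [-0.4 -1.  -1.6] M [ 0.01 -0.27  0.  ] w 0.0104
force: [0.4, 0.4, -1.4]
grip_width: 0.0105
t 14.4 tcp [-21.   -1.8 103.2] tip [73.2 -0.1 72. ] rear [-1.070e+02 -1.000e-01  1.092e+02] tilt 0.204 roll -0.001 yaw 0.0 F [ 0.5  0.3 -1.4] M [-0.01 -0.23 -0.  ] w 0.0105
```

```bash
python3 -m handwheel '[{"dx":0,"dy":0.2,"dz":1,"rx":0,"ry":0,"rz":0},{"dx":0,"dy":0.2,"dz":1,"rx":0,"ry":0,"rz":0},{"dx":0,"dy":0.2,"dz":1,"rx":0,"ry":0,"rz":0}]'|tail -2; python3 bx.py; python3 -m handwheel '[{"dx":0,"dy":0.2,"dz":1,"rx":0,"ry":0,"rz":0},{"dx":0,"dy":0.2,"dz":1,"rx":0,"ry":0,"rz":0},{"dx":0,"dy":0.2,"dz":1,"rx":0,"ry":0,"rz":0}]'|tail -2; python3 bx.py
```

```text
force: [0.9, 0.1, -2.4]
grip_width: 0.0105
t 14.7 tcp [-20.9  -1.8 102.2] tip [73.2 -0.1 71.1] rear [-1.070e+02 -1.000e-01  1.082e+02] tilt 0.203 roll -0.001 yaw 0.0 F [ 0.9  0.  -2.4] M [-0.09 -0.22 -0.  ] w 0.0105
force: [-2.4, 0.6, 0.4]
grip_width: 0.0105
t 15.0 tcp [-21.   -1.8 101.5] tip [73.1 -0.1 70.3] rear [-107.1   -0.2  107.5] tilt 0.203 roll -0.001 yaw 0.0 F [-2.3  0.9  0.4] M [-0.03 -0.04  0.04] w 0.0105
```

Light contact: the ledge reads at 70.4, so h ≈ 10 mm. Sliding forward under the lip.

```bash
sed -i 's/h=11.5/h=10.0/' bx.py; python3 -m handwheel '[{"dx":0,"dy":1.5,"dz":-0.5,"rx":0,"ry":0,"rz":0},{"dx":0,"dy":3,"dz":-0.8,"rx":0,"ry":0,"rz":0},{"dx":0,"dy":4.5,"dz":-1.1,"rx":0,"ry":0,"rz":0},{"dx":0,"dy":6,"dz":-1.4,"rx":0,"ry":0,"rz":0},{"dx":0,"dy":8,"dz":-1.8,"rx":0,"ry":0,"rz":0},{"dx":0,"dy":8,"dz":-1.8,"rx":0,"ry":0,"rz":0}]'|tail -2; python3 bx.py; python3 -m handwheel '[{"dx":0,"dy":1.5,"dz":-0.3,"rx":0,"ry":0,"rz":0},{"dx":0,"dy":3,"dz":-0.6,"rx":0,"ry":0,"rz":0},{"dx":0,"dy":4,"dz":-0.8,"rx":0,"ry":0,"rz":0},{"dx":0,"dy":4,"dz":-0.8,"rx":0,"ry":0,"rz":0}]'|tail -2; python3 bx.py
```

```text
force: [-0.9, -0.5, 1.7]
grip_width: 0.0105
t 15.6 tcp [-12.3  -1.8 101.3] tip [82.1 -0.1 71.6] rear [-98.1  -0.2 108.8] tilt 0.203 roll -0.001 yaw 0.0 F [-1.  -0.3  1.7] M [-0.09 -0.26 -0.01] w 0.0105
force: [-1.6, 0.4, 2.1]
grip_width: 0.0108
t 16.0 tcp [ -8.5  -1.8 101.3] tip [86.  -0.1 71.6] rear [-9.420e+01 -1.000e-01  1.088e+02] tilt 0.203 roll -0.001 yaw 0.0 F [-1.6  0.6  2.1] M [-0.07 -0.08  0.02] w 0.0108
```

```bash
python3 -m handwheel '[{"dx":0,"dy":-0.1,"dz":2,"rx":-0.02,"ry":0,"rz":0},{"dx":0,"dy":-0.2,"dz":4,"rx":-0.04,"ry":0,"rz":0},{"dx":0,"dy":-0.4,"dz":5.9,"rx":-0.06,"ry":0,"rz":0},{"dx":0,"dy":1,"dz":5.6,"rx":-0.06,"ry":0,"rz":0},{"dx":0,"dy":2,"dz":5.4,"rx":-0.06,"ry":0,"rz":0},{"dx":0,"dy":3,"dz":5.2,"rx":-0.06,"ry":0,"rz":0},{"dx":0,"dy":3,"dz":5.2,"rx":-0.06,"ry":0,"rz":0}]'|tail -2; python3 bx.py
```

```text
force: [-1.9, -0.6, 2.0]
grip_width: 0.0106
t 16.7 tcp [-6.7 -1.8 95.6] tip [89.3 -0.1 71.6] rear [-92.8  -0.1  98. ] tilt 0.144 roll -0.001 yaw 0.0 F [-1.9 -0.3  2. ] M [-0.05  0.02 -0.04] w 0.0106
```

```bash
python3 -m handwheel '[{"dx":0,"dy":1,"dz":-0.1,"rx":0,"ry":0,"rz":0},{"dx":0,"dy":2,"dz":-0.3,"rx":0,"ry":0,"rz":0},{"dx":0,"dy":1.7,"dz":2.3,"rx":-0.026,"ry":0,"rz":0},{"dx":0,"dy":1.5,"dz":5,"rx":-0.053,"ry":0,"rz":0},{"dx":0,"dy":1.5,"dz":7.7,"rx":-0.08,"ry":0,"rz":0},{"dx":0,"dy":1.5,"dz":7.7,"rx":-0.08,"ry":0,"rz":0},{"dx":0,"dy":1.5,"dz":7.7,"rx":-0.08,"ry":0,"rz":0}]'|tail -2; python3 bx.py
python3 - <<'E'
from h import *
c=grab("scene","s6"); cv2.imwrite("pics/s6b.png",cv2.resize(c["px"][175:275,260:370],(770,700),interpolation=cv2.INTER_CUBIC)[:600,:,::-1])
E
```

```text
force: [-3.0, 1.2, 4.4]
grip_width: 0.0107
t 17.4 tcp [-6.2 -1.9 88.3] tip [91.5 -0.2 72.1] rear [-92.2  -0.2  83.7] tilt 0.063 roll -0.001 yaw 0.0 F [-2.8  1.6  4.4] M [ 0.05  0.25 -0.07] w 0.0107
```

View pics/s6b.png

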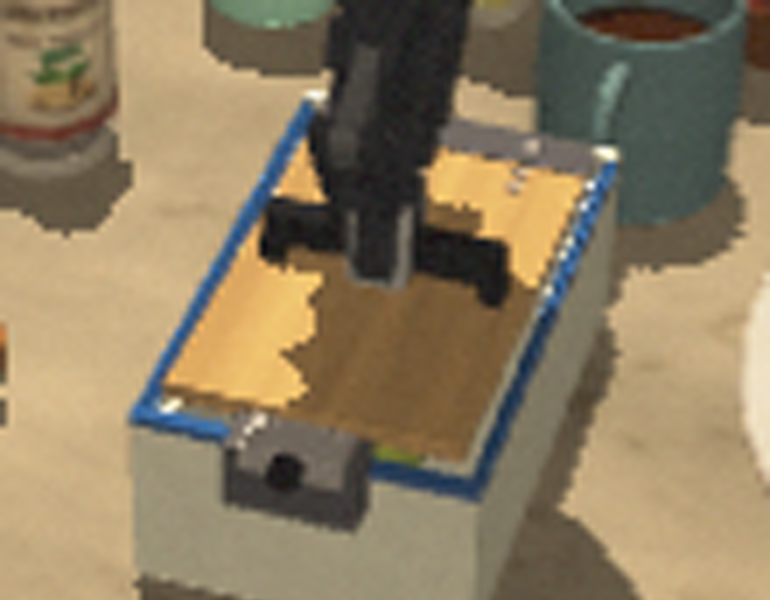

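The tongues are under the lip and the rear edge sits on the latch nose. Pressing down.

```bash
python3 -m handwheel '[{"dx":0,"dy":-0.2,"dz":2,"rx":-0.02,"ry":0,"rz":0},{"dx":0,"dy":-0.3,"dz":4,"rx":-0.04,"ry":0,"rz":0},{"dx":0,"dy":-0.4,"dz":6,"rx":-0.06,"ry":0,"rz":0},{"dx":0,"dy":-0.4,"dz":7,"rx":-0.068,"ry":0,"rz":0},{"dx":0,"dy":-0.4,"dz":7,"rx":-0.068,"ry":0,"rz":0},{"dx":0,"dy":-0.4,"dz":7,"rx":-0.068,"ry":0,"rz":0}]'; python3 bx.py
```

```text
clock: 18.05
tool_pos: [0.5819, -0.1897, 0.0827]
ee_rot: [0.003, 0.656, 0.755, 0.002]
force: [-2.8, 1.8, 13.5]
grip_width: 0.0108
t 18.05 tcp [-6.4 -1.9 82.7] tip [92.2 -0.1 73.4] rear [-91.8  -0.2  72. ] tilt -0.008 roll -0.002 yaw 0.001 F [-2.5  2.1 13.5] M [ 0.45  0.77 -0.13] w 0.0108
```

```bash
python3 -m handwheel '[{"dx":0,"dy":0,"dz":1,"rx":0,"ry":0,"rz":0},{"dx":0,"dy":0,"dz":2,"rx":-0.01,"ry":0,"rz":0},{"dx":0,"dy":0,"dz":2,"rx":-0.01,"ry":0,"rz":0},{"dx":0,"dy":0,"dz":2,"rx":-0.01,"ry":0,"rz":0}]'|grep force; python3 bx.py; python3 -m handwheel '[{"dx":0,"dy":0,"dz":-2,"rx":0.018,"ry":0,"rz":0},{"dx":0,"dy":0,"dz":-2,"rx":0.018,"ry":0,"rz":0}]'|grep force; python3 bx.py
```

```text
force: [-7.4, 2.6, 24.8]
t 18.45 tcp [-6.3 -1.9 82.6] tip [92.3 -0.2 74.5] rear [-91.6  -0.3  71. ] tilt -0.019 roll -0.002 yaw 0.001 F [-7.   3.6 24.8] M [ 0.84  1.8  -0.06] w 0.011
force: [-3.7, 1.3, 15.1]
t 18.65 tcp [-6.5 -2.  82.7] tip [92.  -0.3 72.6] rear [-92.   -0.4  72.8] tilt 0.001 roll -0.002 yaw 0.001 F [-3.5  1.8 15.1] M [ 0.45  0.81 -0.14] w 0.0104
```

It has bottomed out on the ledge: force rose 11 N with no travel. Releasing and backing off to look.

```bash
python3 -m handwheel '[{"dx":0,"dy":0,"dz":-1,"rx":0,"ry":0,"rz":0},{"dx":0,"dy":0,"dz":-1,"rx":0,"ry":0,"rz":0},{"dx":0,"dy":0,"dz":-1,"rx":0,"ry":0,"rz":0},{"dx":0,"dy":0,"dz":-1,"rx":0,"ry":0,"rz":0},{"dx":0,"dy":0,"dz":-10,"rx":0,"ry":0,"rz":0},{"dx":0,"dy":0,"dz":-40,"rx":0,"ry":0,"rz":0},{"dx":0,"dy":0,"dz":-80,"rx":0,"ry":0,"rz":0}]' 0.6; python3 -m handwheel '[{"dx":0,"dy":0,"dz":-50,"rx":0,"ry":0,"rz":0},{"dx":-20,"dy":0,"dz":-90,"rx":0,"ry":0,"rz":0},{"dx":-40,"dy":0,"dz":-130,"rx":0,"ry":0,"rz":0},{"dx":-40,"dy":0,"dz":-130,"rx":0,"ry":0,"rz":0},{"dx":-40,"dy":0,"dz":-130,"rx":0,"ry":0,"rz":0}]'|head -2
python3 - <<'E'
from m import *
c=grab("wrist","w7"); s=grab("scene","s7"); 
a=np.hstack([cv2.resize(c["px"][60:240,150:430],(440,283)),cv2.resize(s["px"][175:275,260:370],(311,283),interpolation=cv2.INTER_CUBIC)]); cv2.imwrite("pics/c7.png",a[:,:,::-1])
q=big(mask(c,(8,70,60),(28,255,255),(150,60,430,240))); B=np.array([588,-187.]); a=np.radians(8); D=np.array([np.cos(a),np.sin(a)])
R_=rect(onplane(c,q,.08)); print(R_,"in box",(R_[0]-B)@np.c_[D,[-D[1],D[0]]])
E
```

```text
clock: 19.35
tool_pos: [0.5801, -0.1893, 0.1601]
ee_rot: [-0.003, 0.656, 0.755, -0.002]
force: [0.3, 0.6, -0.5]
grip_width: 0.0513
clock: 19.85
tool_pos: [0.5879, -0.2298, 0.2923]
(array([ 599.4, -195.9]), array([311.6, 185.3]), 8.07) in box [ 10.05041539 -10.39995916]
```

View pics/c7.png

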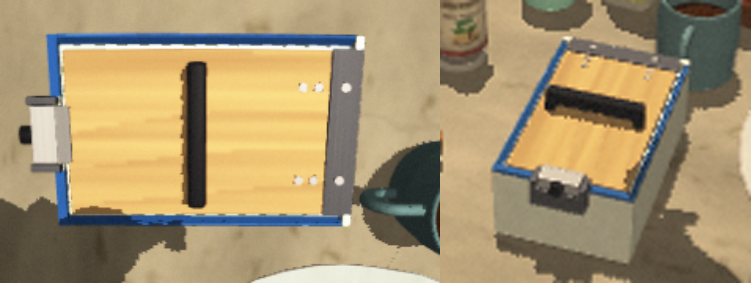

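The cover looks level in the rim with the lip over the tongues and the latch nose over the rear edge. Checking the nose extension against the earlier picture, and the cover position.

Run:
```python
from m import *
B=np.array([588,-187.]); a=np.radians(8); D=np.array([np.cos(a),np.sin(a)]);E=np.c_[D,[-D[1],D[0]]]
fx=lambda c,p,z:(onplane(c,p,z)[:,:2]*1000-B)@E
c=load("w7"); q=big(mask(c,(8,110,60),(28,255,255),(150,60,430,240)))
P=onplane(c,q,.08); R_=rect(P); X=(P[:,:2]*1000-B)@E; print(len(q),R_,"y range",np.percentile(X[:,1],[1,99]).round(1),"x range",np.percentile(X[:,0],[1,99]).round(1))
hsv=cv2.cvtColor(c["px"],cv2.COLOR_RGB2HSV)
# bar top centre
m=mask(c,(0,0,0),(180,255,60),(240,80,300,215)); k=big(m); print("bar",rect(onplane(c,k,.102)),fx(c,[k.mean(0)],.102))
for n in("w3","w7"):
    c=load(n); g=cv2.cvtColor(c["px"],cv2.COLOR_RGB2HSV)
    # walk box x along y=0..6 at z=.0805 and print saturation/value transitions
    xs=np.arange(-100,-78,1.0); W=[np.r_[B+E@[x,-5],80.5]/1000 for x in xs]; uv=proj(c,W).round().astype(int); print(n,[(int(x),g[v,u].tolist()) for x,(u,v) in zip(xs,uv)])
```

```text
15963 (array([ 582.3, -188.3]), array([170. , 105.1]), 7.93) y range [-51.9  51.1] x range [-88.3  77.3]
bar (array([ 581.5, -187.9]), array([10.9, 87.4]), 8.15) [[-6.340319    1.66634617]]
w3 [(-100, [20, 33, 207]), (-99, [19, 36, 205]), (-98, [17, 32, 169]), (-97, [18, 38, 161]), (-96, [16, 36, 148]), (-95, [17, 34, 151]), (-94, [16, 35, 151]), (-93, [17, 34, 152]), (-92, [17, 34, 149]), (-91, [17, 34, 149]), (-90, [12, 36, 157]), (-89, [18, 38, 146]), (-88, [31, 36, 163]), (-87, [37, 18, 247]), (-86, [38, 17, 247]), (-85, [36, 20, 241]), (-84, [23, 45, 103]), (-83, [29, 47, 108]), (-82, [32, 40, 183]), (-81, [38, 17, 247]), (-80, [35, 18, 247]), (-79, [35, 18, 247])]
w7 [(-100, [20, 24, 230]), (-99, [19, 27, 228]), (-98, [14, 32, 197]), (-97, [16, 30, 176]), (-96, [16, 30, 176]), (-95, [18, 36, 176]), (-94, [21, 35, 175]), (-93, [16, 34, 174]), (-92, [18, 32, 176]), (-91, [16, 36, 179]), (-90, [16, 34, 180]), (-89, [12, 32, 177]), (-88, [17, 113, 182]), (-87, [21, 125, 245]), (-86, [21, 128, 245]), (-85, [21, 121, 246]), (-84, [21, 124, 245]), (-83, [21, 127, 245]), (-82, [21, 124, 246]), (-81, [21, 124, 246]), (-80, [21, 127, 245]), (-79, [21, 125, 245])]
```

The nose tip is at −88 mm in both pictures, so the bolt is fully out over the cover. The cover is at x≈−6 and y≈0 to 1.5 mm, turned 0.1°. The gripper is well clear.

```bash
python3 -c "
from plant import job_done
print(job_done())"
```

```text
the job is handed in; nothing more can be done
None
```

The lime is in the box beside the lemon and the cover is latched in the rim. I handed the job in at about 20 s on the robot's clock, and no verdict was reported.

**What I did:** I set the lime down in the box between the latch end and the lemon. I then gripped the cover by its bar, tilted its tongues under the lip and pressed the rear end down past the latch.

**Last checks, from the pictures and force readings:**
- **Cover position:** it is 6 mm towards the latch, about 1 mm sideways and turned about 0.1°. All three are inside the limits.
- **Seating:** while I pressed, the force rose from 13.5 to 25 N with almost no further travel, so the cover is down on the ledge. I judged "level" from this and from the look of the picture; I had no direct measurement of it.
- **Latch:** the nose ends at −88 mm, the same place as before closing, so the bolt is fully out. It lies over the cover's rear edge.
- **Fruit:** both were seen inside the box before the cover went on.
- **Other items:** nothing showed contact and every traverse had clearance, but I did not re-measure where the other items stand.

No check failed. One disagreement came up: the first estimate of how high the cover sat in the grip was about 1.5 mm off. I corrected it when the tongues touched the ledge.

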